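# Open the bench clamp on a repaired portafilter

## Task

The threadlocker on the portafilter's new handle has set, so open the bench clamp that holds it: with a fingertip press down the release pad on the sliding jaw, and while it is down push the jaw all the way back to the stop at the end of its bar. Only press and push, gently: do not pinch any part of the clamp between the fingers, leave the portafilter standing where it is on its rests and leave the other things on the bench alone; finish with the hand clear.

Things in the scene. Friction and masses are not known exactly. Their poses are not given: they have to be found in the camera images.
- clamp: Fixed part of a bar clamp, jaws up, screwed to the bench: plywood board 110 x 380 x 15 mm, toothed steel bar along its middle (top 50 mm above the bench), wooden rests beside it between the jaws (tops 53 mm). Origin: centre of the board's underside. y: along the bar, the way the jaw opens, from the fixed jaw (y -190 to -155 mm, 106 mm high) to the stop block (near face y +158 mm, 61 mm high). z up.
- jaw (a joint): Travel of the grey sliding jaw along the bar, m. 0: shut on the portafilter; 0.120: fully back at the stop block. A ratchet pawl in the bar's teeth (6 mm apart, 2 mm play) keeps it from moving back unless the release pad is held down; then it slides with about 3 N of friction and stays where it is left.
- release (a joint): Angle of the release lever, rad. 0: up, pawl in the teeth; pawl clear of the teeth above about 0.14; 0.28: down at its stop. Sprung up: about 4 N at the pad to start it, 9 N to hold it down (12 N once against its stop). Its hinge line, across the bar, lies 25 mm from the pad's centre towards the jaw face and 23 mm below the pad's top.
- release_pad (a point): Centre of the top of the release pad, a ribbed bright steel plate 34 mm across the bar by 37 mm along it, about 70 mm above the bench when up, riding on the sliding jaw between its upright and its thumb post (76 mm apart, open to both sides). Pressed in the middle it goes down about 7 mm to its stop (12 mm at the edge by the post).
- thumb_post (a point): Centre of the pad-side face of the thumb post, fixed at the back end of the sliding jaw: grey, 34 mm wide, 10 mm thick, top 95 mm above the bench (12 mm above this point). The face is 27 mm beyond the pad's centre (pad up) along the clamp's +y; a fingertip holding the pad down bears on it to push the jaw back.
- jaw_face (a point): Centre of the black rubber face of the sliding jaw, towards the portafilter, 80 mm above the bench, 48 x 48 mm. Behind it the jaw's upright is 26 mm thick, 52 mm wide, top 107 mm above the bench; the whole jaw unit is 112 mm long along the bar. Axes parallel to the clamp's.
- portafilter_mid (a point): Middle of the head of the portafilter (coffee filter holder), loose, standing on the two wooden rests between the jaws, held by its two lugs: steel cup 68 mm in diameter, 40 mm high, 80 mm over the lugs; black handle 32 mm thick reaching 173 mm from here across the bar, along the clamp's +x, away from the robot. Point: on the cup's axis, 20 mm above its foot.
- tamper: Bystander: steel coffee tamper, 58 mm in diameter, 80 mm high, standing beside the clamp. Origin: centre of its foot.
- locker_bottle: Bystander: small white threadlocker bottle, 30 mm in diameter, 75 mm high, standing beside the clamp. Origin: centre of its foot.
- screwdriver: Bystander: black-handled screwdriver, 190 mm long, lying beside the clamp.
- pitcher: Bystander: steel milk pitcher, 88 mm in diameter, 105 mm high. Origin: centre of its foot.
- cup: Bystander: white cup with handle, 68 mm in diameter, 58 mm high. Origin: centre of its foot.
- gasket: Bystander: black rubber ring, 72 mm in diameter, 9 mm high, lying flat.
- brush: Bystander: wooden brush, 180 mm long, lying flat.
Mind the look-alikes: they are no part of the job. Leave any red or yellow look-alike of the part that bears portafilter_mid alone.

How it is judged:
By the outcome, as a careful person would: the job done as asked, in the order asked, and still so for the second after the job is handed in, with the robot touching nothing.
It also fails if it takes over 38 s, if anything falls off the work surface, if the arm or the gripper's body presses on something with over 40 N, if the wrist force passes 120 N, or if a joint passes its speed limit or range.

## Robot

A 6-joint arm with a two-finger parallel gripper is mounted at the origin on the work surface. World frame = base frame: x ahead of the robot, y to its left, z up, the work surface at z = 0. Lengths are in m, angles in rad, forces in N, time in s.
With the tool pointing down it reaches from about 0.325 to 0.9 m from the base axis. Payload 6.1 kg.
Tool frame: the origin (TCP) lies midway between the tips of the shut fingers; the grasp point (between the pads) lies 19 mm behind it; z points along the fingers, y is the line along which they close (so a half turn about z gives the same grasp; the last joint's range is limited). The gripper opens to 85 mm and grips with 20 to 120 N. Pads are 22 mm wide; open, the fingers measure 114 mm over their backs; the gripper's body (76 mm by 85 mm) begins 54 mm behind the grasp point. The pads swing forward as they close: fully open they stand 13 mm farther back than shut.
Start: joints at [1.126, 0.22, 1.526, -0, 1.395, -0.126], TCP at [0.196, 0.594, 0.231] pointing down, gripper open.
Joint ranges: [-2.98, 2.98], [-0.91, 2.08], [0.09, 2.57], [-1.24, 4.39], [0.2, 2.65], [-2.68, 2.68]. Speed limits (rad/s): [2.57, 2.57, 3.01, 3.14, 3.14, 3.14].

## Interface

Orientations are given as [roll, pitch, yaw] about the fixed x, y, z axes, in that order (R = Rz(yaw) Ry(pitch) Rx(roll)).
In Python, from station import ctrl, grab_frame gives the robot as it stands.
- The arm moves only by the tool step_arm, never from a script. Its argument "plan" is a list of rows, each a list of 3 entries, a list of its own where there are three numbers: the turn, a rotation vector about the tool's x, y, z in rad, then the shift along the tool's x, y, z in m, then the opening, from 0 (shut) to 1 (fully open). In form: [[[ax, ay, az], [tx, ty, tz], jaw], ...]. A call has 1 to 12 rows; each row shifts and turns the commanded pose from where the row before left it, along the tool's axes as they then stand; what a row does not reach is not made up. A row lasts 1/10 s, in which the tool goes at most 50 mm and 8.59 degrees, less where a joint would pass 70% of its speed; a pose out of reach is approached as far as the arm can. A call is refused whole if a number of a shift passes 0.05 or a number of a turn 0.15, either way. A call with a gripper value outside its range is refused whole. The fingers move at their own pace and stop on an object; "grip_force" is the grip in N (left out, the last holds). Time passes only in rows, so rows that do not move let the fingers close. It gives the time, the measured TCP pose, the force, the opening and the grip force at its end, in the units of the state.
- ctrl.observe(): the state, without advancing time (a new reading comes with each control period).
- grab_frame(name): name is "scene" or "top" or "wrist"; returns a dict with "image" (384x512x3 uint8, blue, green, red), "z_map" (384x512 float32, m along the optical axis (not along the pixel's ray), 0 where there is no reading), "mtx" (3x3 intrinsics, pixels), "dist" ([k1, k2, p1, p2, k3] as OpenCV has them; the pictures are not rectified), "camera_from_world" (4x4, takes a point from world to camera coordinates); the wrist camera has in their place "mount" (4x4, takes a point from camera to tool coordinates, whose origin is the TCP and whose axes are the flange's). Camera axes: x right, y down, z forward; pixel columns grow to the right and rows downward; lengths in m; the calibration is good to about 2 mm. A picture is of the moment at which its call begins: read the wrist's pose just before it.
- ctrl.hand_in(): hands the job in; it is judged then, once.
The state is a dict: "time": time; "qpos": joint angles; "qvel": joint speeds; "joint_efforts": joint torques, N m; "ee_pos": TCP position; "eef_rot": TCP orientation; "wrist_force": force on the tool from outside, world axes, zero at the start; "ft_torque": the same for the moment, N m; "opening": finger opening in m; "gripper_force": force on a finger pad.
Only numpy, scipy, OpenCV 4.12 (cv2) and the standard library are available. Lean on these libraries where they do the work, as an engineer would, in place of code of your own. Each camera call takes 0.05 s, during which the arm holds its last target. There are 200 camera calls.

## Working session

There is one attempt and no reset: what is moved stays moved. The work goes in short steps, Python scripts to look and compute and a tool call to move; the robot and the scene stay as the last step left them, time stands still between calls to the robot, and variables do not carry over. Pictures are saved under pics/ and viewed, at most 10 in all, crops included, and the job is handed in when it is done.

Besides the shell and the picture viewer there is one more tool, called after "Call:" in YAML: its name, and indented under it one key for each argument. step_arm: Moves the arm, as the interface text tells. Its arguments: {"type":"object","properties":{"plan":{"type":"array","items":{"type":"array"}},"grip_force":{"type":"number"}},"required":["plan"]}

```bash
mkdir -p pics; ls
python3 - <<'E'
from station import ctrl, grab_frame
import cv2,numpy as np
s=ctrl.observe(); print({k:np.round(v,3) for k,v in s.items()})
for n in("scene","top"):
    f=grab_frame(n); np.savez(f"{n}0.npz",**f); cv2.imwrite(f"pics/{n}0.png",f["image"]); print(f["mtx"],f["dist"],f["camera_from_world"])
E
```

```text
pics
{'time': np.float64(0.0), 'qpos': array([ 1.126,  0.221,  1.528, -0.   ,  1.395, -0.126]), 'qvel': array([-0.   , -0.   ,  0.   ,  0.   ,  0.001, -0.   ]), 'joint_efforts': array([ 3.000e-03, -4.969e+01, -3.894e+01,  0.000e+00,  1.100e-02,
       -0.000e+00]), 'ee_pos': array([0.196, 0.593, 0.23 ]), 'eef_rot': array([-3.14 , -0.   ,  2.823]), 'wrist_force': array([ 0.195, -1.059, -0.05 ]), 'ft_torque': array([ 0.007,  0.055, -0.015]), 'gripper_force': np.float64(0.0), 'opening': np.float64(0.085)}
[[404.15234586   0.         254.31714132]
 [  0.         404.15234586 191.41157891]
 [  0.           0.           1.        ]] [-0.08307258  0.          0.          0.          0.        ] [[ 0.85074029  0.52555796 -0.00545892 -0.43684836]
 [ 0.43868676 -0.71576244 -0.54335813 -0.17455941]
 [-0.28947348  0.45986189 -0.83948326  1.4826273 ]
 [ 0.          0.          0.          1.        ]]
[[370.91374004   0.         249.87144912]
 [  0.         370.91374004 195.97834155]
 [  0.           0.           1.        ]] [-0.11524047  0.          0.          0.          0.        ] [[ 1.99793653e-02 -9.99794469e-01  3.44149846e-03 -3.84616727e-03]
 [-9.84816397e-01 -2.02735265e-02 -1.72411278e-01  5.35706534e-01]
 [ 1.72445613e-01  5.54237786e-05 -9.85019039e-01  1.20729968e+00]
 [ 0.00000000e+00  0.00000000e+00  0.00000000e+00  1.00000000e+00]]
```

View pics/scene0.png

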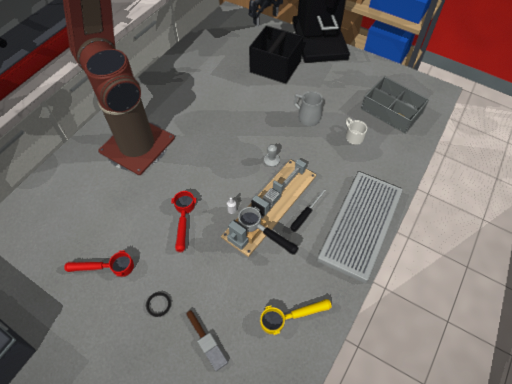

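View pics/top0.png

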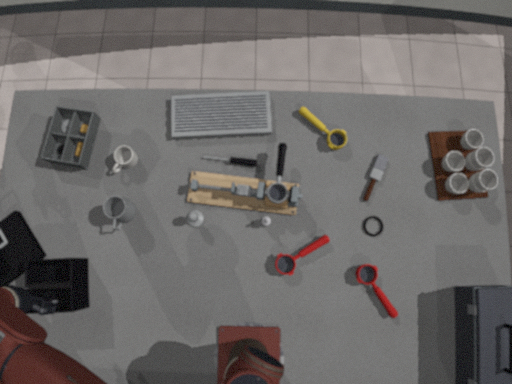

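The clamp is at about (243,192) in the top view: portafilter with black handle at (278,190), fixed jaw on the right (295,192), stop on the left (195,180). The red look-alikes at (287,264) and (368,275) and the yellow one at (337,138) are not part of the job. The tamper (195,218) and bottle (266,221) stand beside the clamp. Next I'll enlarge the clamp.

```bash
cat > h.py <<'E'
import cv2,numpy as np
def points(f,T=None):
    z=f["z_map"]; h,w=z.shape
    uv=np.stack(np.meshgrid(np.arange(w),np.arange(h)),-1).reshape(-1,1,2).astype(np.float32)
    n=cv2.undistortPoints(uv,f["mtx"],f["dist"]).reshape(h,w,2)
    P=np.concatenate([n*z[...,None],z[...,None]],-1)
    T=np.linalg.inv(f["camera_from_world"]) if T is None else T
    return P@T[:3,:3].T+T[:3,3]
E
python3 - <<'E'
import cv2,numpy as np
from h import points
a=np.load("top0.npz"); b=np.load("scene0.npz")
A=cv2.resize(a["image"][160:230,180:310],None,fx=6,fy=6,interpolation=cv2.INTER_CUBIC)
B=cv2.resize(b["image"][150:260,215:335],None,fx=5,fy=5,interpolation=cv2.INTER_CUBIC)
cv2.imwrite("pics/a1.png",A);cv2.imwrite("pics/b1.png",B)
P=points(a)
# board: wood-coloured pixels near z=0.015
hsv=cv2.cvtColor(a["image"],cv2.COLOR_BGR2HSV)
m=(hsv[...,1]>60)&(hsv[...,0]>8)&(hsv[...,0]<28)
m[:160]=0;m[225:]=0;m[:,:175]=0;m[:,310:]=0
m&=(abs(P[...,2]-.015)<.012)
q=P[m][:,:2].astype(np.float32); print(m.sum(),cv2.minAreaRect(q), P[m][:,2].mean())
# profile along bar of heights
c,sz,an=cv2.minAreaRect(q)
Pr=P[150:235,170:315].reshape(-1,3)
for n,f in(("top",a),("scene",b)):
    Q=points(f).reshape(-1,3); Q=Q[(abs(Q[:,0]-c[0])<.1)&(abs(Q[:,1]-c[1])<.22)]
    print(n)
    for y in np.arange(-.2,.2,.01):
        k=Q[(abs(Q[:,1]-c[1]-y)<.005)&(Q[:,2]>.06)]
        if len(k): print(round(c[1]+y,3),len(k),k[:,2].max().round(3),np.median(k[:,0]).round(3),k[:,0].min().round(3),k[:,0].max().round(3))
E
```

```text
1830 ((0.5770801305770874, 0.031119495630264282), (0.3787288963794708, 0.15633748471736908), 84.16773986816406) 0.014471529948520294
top
-0.159 12 0.089 0.535 0.53 0.543
-0.149 26 0.11 0.538 0.512 0.562
-0.139 53 0.112 0.534 0.511 0.561
-0.129 52 0.111 0.535 0.512 0.561
-0.119 42 0.107 0.534 0.514 0.56
-0.109 47 0.1 0.549 0.522 0.674
-0.099 120 0.096 0.604 0.515 0.677
-0.089 145 0.094 0.593 0.512 0.675
-0.079 105 0.094 0.571 0.511 0.674
-0.069 60 0.095 0.547 0.513 0.575
-0.059 50 0.095 0.547 0.517 0.572
-0.049 27 0.096 0.545 0.526 0.559
-0.039 39 0.109 0.55 0.524 0.572
-0.029 53 0.112 0.545 0.523 0.575
-0.019 50 0.112 0.544 0.523 0.576
-0.009 11 0.107 0.546 0.525 0.553
0.001 8 0.066 0.552 0.547 0.557
0.011 21 0.073 0.556 0.539 0.571
0.021 30 0.074 0.553 0.537 0.569
0.031 31 0.075 0.555 0.538 0.572
0.041 30 0.074 0.557 0.54 0.572
0.051 24 0.073 0.553 0.541 0.571
0.061 22 0.099 0.557 0.543 0.574
0.071 17 0.098 0.555 0.542 0.572
0.191 14 0.071 0.569 0.477 0.584
0.201 15 0.071 0.567 0.477 0.584
scene
-0.169 1 0.088 0.542 0.542 0.542
-0.159 20 0.088 0.54 0.531 0.544
-0.149 117 0.11 0.545 
[... 175 characters left out ...]
0.677
-0.089 158 0.096 0.591 0.515 0.676
-0.079 80 0.094 0.551 0.514 0.654
-0.069 77 0.096 0.538 0.515 0.579
-0.059 73 0.097 0.539 0.522 0.572
-0.049 51 0.096 0.55 0.532 0.573
-0.039 108 0.109 0.556 0.526 0.577
-0.029 66 0.11 0.556 0.527 0.578
-0.019 40 0.111 0.555 0.527 0.577
-0.009 1 0.104 0.529 0.529 0.529
0.001 1 0.069 0.568 0.568 0.568
0.011 33 0.072 0.556 0.538 0.573
0.021 36 0.075 0.557 0.538 0.572
0.031 24 0.073 0.558 0.54 0.573
0.041 32 0.072 0.557 0.541 0.575
0.051 15 0.071 0.558 0.544 0.575
0.061 78 0.098 0.564 0.545 0.578
0.071 5 0.093 0.559 0.552 0.575
0.181 1 0.064 0.479 0.479 0.479
0.191 17 0.076 0.577 0.48 0.588
0.201 12 0.068 0.571 0.478 0.588
0.211 2 0.061 0.567 0.563 0.571
```

View pics/a1.png

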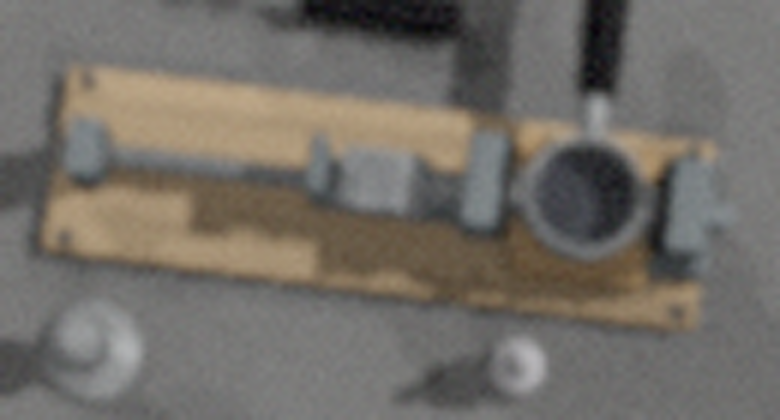

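View pics/b1.png

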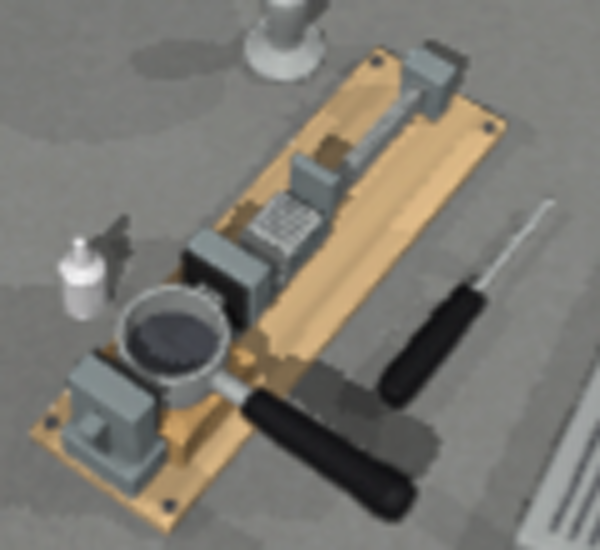

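The enlarged crops confirm the target. The jaw unit has its ribbed bright pad at top crop (375,180), its post at (318,168) and its upright at (487,180); the portafilter has a black handle. Depth gives the clamp yaw as about -0.10, pad centre about (0.556, 0.033), post face at y about 0.060. Moving above the pad with the fingers shut.

Call:
step_arm:
  plan:
    - [[0, 0, -0.11], [0, 0, 0], 0]
    - [[0, 0, -0.11], [0, 0, 0], 0]
    - [[0, 0, 0], [-0.023, -0.0286, 0], 0]
    - [[0, 0, 0], [-0.023, -0.0286, 0], 0]
    - [[0, 0, 0], [-0.023, -0.0286, 0], 0]
    - [[0, 0, 0], [-0.023, -0.0286, 0], 0]
    - [[0, 0, 0], [-0.023, -0.0286, 0], 0]
    - [[0, 0, 0], [-0.023, -0.0286, 0], 0]
    - [[0, 0, 0], [-0.023, -0.0286, 0], 0]
    - [[0, 0, 0], [-0.023, -0.0286, 0], 0]
    - [[0, 0, 0], [-0.023, -0.0286, 0], 0]
    - [[0, 0, 0], [-0.023, -0.0286, 0], 0]

```text
time: 1.3
ee_pos: [0.3969, 0.2848, 0.231]
eef_rot: [-3.141, -0.0, 3.043]
wrist_force: [1.2, 1.0, -1.1]
opening: -0.0001
gripper_force: 0.0
```

Call:
step_arm:
  plan:
    - [[0, 0, 0], [-0.023, -0.0286, 0], 0]
    - [[0, 0, 0], [-0.023, -0.0286, 0], 0]
    - [[0, 0, 0], [-0.023, -0.0286, 0], 0]
    - [[0, 0, 0], [-0.023, -0.0286, 0], 0]
    - [[0, 0, 0], [-0.023, -0.0286, 0], 0]
    - [[0, 0, 0], [-0.023, -0.0286, 0], 0]
    - [[0, 0, 0], [-0.023, -0.0286, 0], 0]
    - [[0, 0, 0], [-0.023, -0.0286, 0], 0]
    - [[0, 0, 0], [0, 0, 0.02], 0]
    - [[0, 0, 0], [0, 0, 0.02], 0]
    - [[0, 0, 0], [0, 0, 0.02], 0]
    - [[0, 0, 0], [0, 0, 0], 0]

```text
time: 2.5
ee_pos: [0.5545, 0.0404, 0.1675]
eef_rot: [-3.141, -0.007, 3.042]
wrist_force: [-0.7, -0.4, -1.0]
opening: -0.0
gripper_force: 0.0
```

Run:
```python
from station import ctrl, grab_frame
import cv2,numpy as np
from scipy.spatial.transform import Rotation as R
from h import points
s=ctrl.observe(); print(np.round(s["ee_pos"],4),np.round(s["eef_rot"],4),s["wrist_force"].round(2),s["opening"],s["time"])
f=grab_frame("wrist"); T=np.eye(4);T[:3,:3]=R.from_euler("xyz",s["eef_rot"]).as_matrix();T[:3,3]=s["ee_pos"]
P=points(f,T@f["mount"]); np.savez("w0.npz",P=P,**f)
cv2.imwrite("pics/w0.png",f["image"])
c=np.array([.574,.031]);u=np.array([.0998,.995]);v=np.array([.995,-.0998])
Q=P.reshape(-1,3); d=Q[:,:2]-c; a=d@u;b=d@v
for y in np.arange(-.09,.06,.004):
    k=(abs(a-y)<.002)&(abs(b)<.045)&(Q[:,2]>.06)&(Q[:,2]<.118)
    if k.sum(): print(round(y,3),k.sum(),np.percentile(Q[k,2],[50,98]).round(3),np.percentile(b[k],[2,98]).round(3))
```

```text
[0.5545 0.0404 0.1675] [-3.1414 -0.007   3.0424] [-0.65 -0.35 -0.97] -1.4027996100905122e-05 2.5
-0.09 300 [0.087 0.093] [-0.042  0.003]
-0.086 367 [0.091 0.094] [-0.037 -0.   ]
-0.082 191 [0.091 0.093] [-0.029 -0.007]
-0.074 353 [0.104 0.106] [-0.043  0.003]
-0.07 421 [0.104 0.106] [-0.043  0.003]
-0.066 445 [0.106 0.108] [-0.045  0.004]
-0.062 489 [0.106 0.108] [-0.044  0.004]
-0.058 477 [0.106 0.108] [-0.044  0.004]
-0.054 486 [0.106 0.108] [-0.044  0.004]
-0.05 1530 [0.092 0.107] [-0.045  0.003]
-0.046 68 [0.062 0.063] [-0.024 -0.015]
-0.042 65 [0.061 0.062] [-0.024 -0.015]
-0.038 65 [0.061 0.063] [-0.024 -0.015]
-0.034 65 [0.061 0.063] [-0.024 -0.015]
-0.03 64 [0.061 0.062] [-0.024 -0.015]
-0.026 86 [0.066 0.069] [-0.036 -0.003]
-0.022 256 [0.068 0.069] [-0.036 -0.003]
-0.018 245 [0.068 0.071] [-0.036 -0.002]
-0.014 257 [0.07  0.071] [-0.036 -0.003]
-0.01 252 [0.07  0.072] [-0.036 -0.003]
-0.006 252 [0.07  0.071] [-0.036 -0.003]
-0.002 250 [0.07  0.071] [-0.036 -0.003]
0.002 272 [0.07  0.071] [-0.036 -0.003]
0.006 230 [0.069 0.071] [-0.036 -0.003]
0.01 275 [0.07  0.071] [-0.036 -0.003]
0.014 230 [0.07  0.071] [-0.036 -0.003]
0.018 222 [0.069 0.071] [-0.036 -0.003]
0.026 292 [0.086 0.094] [-0.035 -0.005]
0.03 359 [0.094 0.096] [-0.036 -0.004]
0.034 308 [0.094 0.096] [-0.036 -0.005]
0.038 30 [0.092 0.093] [-0.033 -0.006]
```

View pics/w0.png

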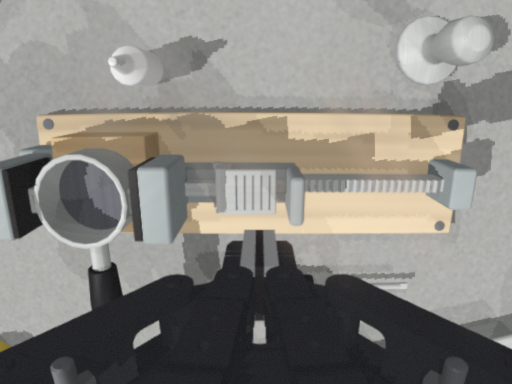

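The wrist view shows the pad at (248,190), the post at (296,190) and the shut fingertips at (260,235). In clamp-aligned coordinates the pad spans b -36..-3 mm, the post face is at a≈26 mm, and the yaw is right. Going down just short of the pad.

Call:
step_arm:
  plan:
    - [[0, 0, 0], [-0.001, 0.0015, 0.02], 0]
    - [[0, 0, 0], [0, 0, 0.02], 0]
    - [[0, 0, 0], [0, 0, 0.02], 0]
    - [[0, 0, 0], [0, 0, 0.015], 0]
    - [[0, 0, 0], [0, 0, 0.01], 0]
    - [[0, 0, 0], [0, 0, 0], 0]
    - [[0, 0, 0], [0, 0, 0], 0]

```text
time: 3.25
ee_pos: [0.5588, 0.0417, 0.087]
eef_rot: [3.142, 0.001, 3.043]
wrist_force: [0.0, 0.3, 0.5]
opening: 0.0001
gripper_force: 0.0
```

Call:
step_arm:
  plan:
    - [[0, 0, 0], [0.003, 0, 0.006], 0]
    - [[0, 0, 0], [0, 0, 0.006], 0]
    - [[0, 0, 0], [0, 0, 0.003], 0]
    - [[0, 0, 0], [0, 0, 0], 0]
    - [[0, 0, 0], [0, 0, 0], 0]

```text
time: 3.75
ee_pos: [0.5553, 0.0421, 0.0713]
eef_rot: [-3.142, -0.0, 3.043]
wrist_force: [0.2, 0.6, 0.5]
opening: -0.0001
gripper_force: 0.0
```

Call:
step_arm:
  plan:
    - [[0, 0, 0], [0, 0, 0.002], 0]
    - [[0, 0, 0], [0, 0, 0.002], 0]
    - [[0, 0, 0], [0, 0, 0], 0]
    - [[0, 0, 0], [0, 0, 0], 0]

```text
time: 4.15
ee_pos: [0.5558, 0.0426, 0.068]
eef_rot: [3.141, 0.001, 3.043]
wrist_force: [-0.7, 3.9, 4.5]
opening: 0.0
gripper_force: 2.7
```

Call:
step_arm:
  plan:
    - [[0, 0, 0], [0, 0, 0.002], 0]
    - [[0, 0, 0], [0, 0, 0.002], 0]
    - [[0, 0, 0], [0, 0, 0], 0]
    - [[0, 0, 0], [0, 0, 0], 0]

```text
time: 4.55
ee_pos: [0.5561, 0.0437, 0.0645]
eef_rot: [3.139, 0.002, 3.043]
wrist_force: [-1.3, 9.6, 7.9]
opening: 0.0002
gripper_force: 4.8
```

Call:
step_arm:
  plan:
    - [[0, 0, 0], [0, 0.002, 0.001], 0]
    - [[0, 0, 0], [0, 0.001, 0.001], 0]
    - [[0, 0, 0], [0, 0, 0], 0]
    - [[0, 0, 0], [0, 0, 0], 0]

```text
time: 4.95
ee_pos: [0.5563, 0.0449, 0.0624]
eef_rot: [-3.141, 0.001, 3.043]
wrist_force: [-2.6, 0.6, 8.6]
opening: -0.0004
gripper_force: 6.6
```

Call:
step_arm:
  plan:
    - [[0, 0, 0], [0, 0.001, 0.0015], 0]
    - [[0, 0, 0], [0, 0.002, 0], 0]
    - [[0, 0, 0], [0, 0.002, 0], 0]
    - [[0, 0, 0], [0, 0.002, 0], 0]
    - [[0, 0, 0], [0, 0, 0], 0]

```text
time: 5.45
ee_pos: [0.5571, 0.0514, 0.0617]
eef_rot: [-3.141, 0.002, 3.043]
wrist_force: [-5.0, -1.7, 13.3]
opening: -0.0
gripper_force: 12.5
```

Call:
step_arm:
  plan:
    - [[0, 0, 0], [0, 0.003, 0], 0]
    - [[0, 0, 0], [0, 0.003, 0], 0]
    - [[0, 0, 0], [0, 0.003, 0], 0]
    - [[0, 0, 0], [0, 0.003, 0], 0]
    - [[0, 0, 0], [0, 0, 0], 0]

```text
time: 5.95
ee_pos: [0.5583, 0.0635, 0.0617]
eef_rot: [-3.141, 0.002, 3.043]
wrist_force: [-4.2, -1.2, 12.7]
opening: -0.0003
gripper_force: 12.2
```

```bash
cat > look.py <<'E'
import sys
from station import ctrl, grab_frame
import cv2,numpy as np
from scipy.spatial.transform import Rotation as R
from h import points
s=ctrl.observe(); print(np.round(s["ee_pos"],4),s["wrist_force"].round(2),s["time"])
f=grab_frame("wrist"); T=np.eye(4);T[:3,:3]=R.from_euler("xyz",s["eef_rot"]).as_matrix();T[:3,3]=s["ee_pos"]
P=points(f,T@f["mount"]); cv2.imwrite(f"pics/{sys.argv[1]}.png",f["image"])
c=np.array([.574,.031]);u=np.array([.0998,.995]);v=np.array([.995,-.0998])
Q=P.reshape(-1,3); d=Q[:,:2]-c; a=d@u;b=d@v
print("tip a,b",((s["ee_pos"][:2]-c)@u).round(4),((s["ee_pos"][:2]-c)@v).round(4))
for n,lo,hi,bl,bh in(("upright",.098,.112,-.045,.005),("post",.088,.0985,-.04,.0),("cuprim",.085,.0975,-.06,.02),("stop",.057,.065,-.04,.0)):
    k=(Q[:,2]>lo)&(Q[:,2]<hi)&(b>bl)&(b<bh)&(a>-.2)
    h,e=np.histogram(a[k],np.arange(-.2,.2,.004)); i=np.where(h>25)[0]; print(n,[(int(round(1000*e[j])),int(h[j])) for j in i])
E
python3 look.py w1
```

```text
[0.5583 0.0635 0.0617] [-4.17 -1.23 12.7 ] 5.95
tip a,b 0.0308 -0.0188
upright [(-60, 350), (-56, 1084), (-52, 674), (-48, 1072), (-44, 1066), (-40, 1021), (-36, 1658), (-32, 638), (-4, 56), (0, 67), (4, 91), (8, 147), (12, 94), (16, 192), (20, 241), (24, 398), (28, 654), (32, 533), (36, 247), (40, 209), (44, 87), (48, 161), (52, 98), (56, 66), (60, 71)]
post [(-36, 447), (-32, 716), (16, 35), (20, 36), (24, 164), (28, 392), (32, 174), (36, 52), (40, 53), (44, 479), (48, 532), (52, 202)]
cuprim [(-80, 59), (-60, 29), (-56, 87), (-52, 35), (-48, 114), (-44, 122), (-40, 121), (-36, 799), (-32, 969), (16, 67), (20, 75), (24, 183), (28, 193), (32, 182), (36, 84), (40, 107), (44, 526), (48, 568), (52, 210)]
stop [(-92, 81), (-88, 143), (-36, 186), (-32, 322), (-28, 52), (-24, 93), (-20, 194), (-16, 242), (-12, 227), (-8, 241), (-4, 84), (0, 128), (4, 96), (8, 123), (12, 293), (16, 275), (20, 255), (24, 183), (28, 186), (32, 188), (36, 188), (40, 43), (44, 68), (48, 50)]
```

View pics/w1.png

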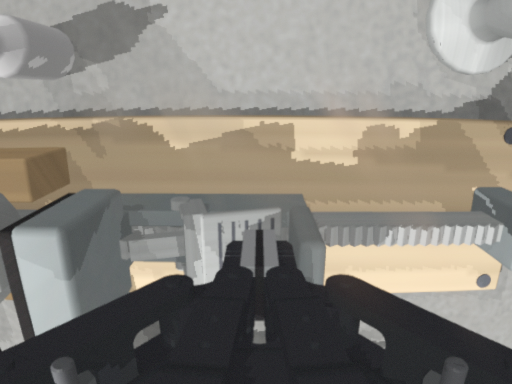

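The jaw has gone back about 17 mm (post now at a≈44 mm, upright clear of the cup), the fingertips at (260,250) are beside the post, and the pad is held down. Continuing.

Call:
step_arm:
  plan:
    - [[0, 0, 0], [0, 0.004, 0], 0]
    - [[0, 0, 0], [0, 0.004, 0], 0]
    - [[0, 0, 0], [0, 0.004, 0], 0]
    - [[0, 0, 0], [0, 0.004, 0], 0]
    - [[0, 0, 0], [0, 0.004, 0], 0]
    - [[0, 0, 0], [0, 0.004, 0], 0]
    - [[0, 0, 0], [0, 0.004, 0], 0]
    - [[0, 0, 0], [0, 0.004, 0], 0]
    - [[0, 0, 0], [0, 0.004, 0], 0]
    - [[0, 0, 0], [0, 0.004, 0], 0]

```text
time: 7.0
ee_pos: [0.5624, 0.103, 0.0617]
eef_rot: [-3.14, 0.002, 3.043]
wrist_force: [-3.4, -1.9, 12.3]
opening: -0.0
gripper_force: 12.9
```

Call:
step_arm:
  plan:
    - [[0, 0, 0], [0, 0.004, 0], 0]
    - [[0, 0, 0], [0, 0.004, 0], 0]
    - [[0, 0, 0], [0, 0.004, 0], 0]
    - [[0, 0, 0], [0, 0.004, 0], 0]
    - [[0, 0, 0], [0, 0.004, 0], 0]
    - [[0, 0, 0], [0, 0.004, 0], 0]
    - [[0, 0, 0], [0, 0.004, 0], 0]
    - [[0, 0, 0], [0, 0.004, 0], 0]
    - [[0, 0, 0], [0, 0.004, 0], 0]
    - [[0, 0, 0], [0, 0.004, 0], 0]

```text
time: 8.0
ee_pos: [0.5665, 0.1429, 0.0617]
eef_rot: [-3.141, 0.002, 3.043]
wrist_force: [-3.1, -3.7, 11.8]
opening: -0.0001
gripper_force: 12.8
```

```bash
python3 look.py w2 | grep -v cuprim
```

```text
[0.5665 0.1429 0.0617] [-3.14 -3.67 11.8 ] 8.0
tip a,b 0.1106 -0.0186
upright [(20, 413), (24, 1044), (28, 715), (32, 1134), (36, 1100), (40, 1020), (44, 1856), (48, 377), (76, 56), (80, 64), (84, 89), (88, 144), (92, 88), (96, 196), (100, 240), (104, 453), (108, 604), (112, 500), (116, 243), (120, 206), (124, 85), (128, 157), (132, 93), (136, 72), (140, 71)]
post [(44, 743), (48, 423), (96, 41), (100, 43), (104, 159), (108, 397), (112, 168), (116, 44), (120, 83), (124, 483), (128, 521), (132, 174)]
stop [(44, 346), (48, 170), (52, 47), (56, 93), (60, 217), (64, 238), (68, 231), (72, 235), (76, 74), (80, 136), (84, 82), (88, 153), (92, 294), (96, 285), (100, 258), (104, 184), (108, 188), (112, 188), (116, 154), (120, 53), (124, 68), (128, 47), (156, 642), (160, 567), (164, 570), (168, 558), (172, 457)]
```

Call:
step_arm:
  plan:
    - [[0, 0, 0], [0, 0.003, 0], 0]
    - [[0, 0, 0], [0, 0.003, 0], 0]
    - [[0, 0, 0], [0, 0.003, 0], 0]
    - [[0, 0, 0], [0, 0.003, 0], 0]
    - [[0, 0, 0], [0, 0.003, 0], 0]
    - [[0, 0, 0], [0, 0.002, 0], 0]
    - [[0, 0, 0], [0, 0.001, 0], 0]
    - [[0, 0, 0], [0, 0.001, 0], 0]
    - [[0, 0, 0], [0, 0.001, 0], 0]
    - [[0, 0, 0], [0, 0, 0], 0]

```text
time: 9.05
ee_pos: [0.5686, 0.1629, 0.0617]
eef_rot: [-3.141, 0.002, 3.043]
wrist_force: [-3.7, -3.2, 12.6]
opening: -0.0001
gripper_force: 12.4
```

Call:
step_arm:
  plan:
    - [[0, 0, 0], [0, 0.001, 0], 0]
    - [[0, 0, 0], [0, 0.001, 0], 0]
    - [[0, 0, 0], [0, 0, 0], 0]

```text
time: 9.35
ee_pos: [0.5688, 0.1649, 0.0617]
eef_rot: [-3.141, 0.003, 3.043]
wrist_force: [-2.8, -3.1, 12.0]
opening: -0.0002
gripper_force: 12.4
```

Call:
step_arm:
  plan:
    - [[0, 0, 0], [0, 0.001, 0], 0]
    - [[0, 0, 0], [0, 0.001, 0], 0]
    - [[0, 0, 0], [0, 0, 0], 0]

```text
time: 9.65
ee_pos: [0.5688, 0.1655, 0.0617]
eef_rot: [-3.139, 0.002, 3.043]
wrist_force: [-3.5, -8.0, 13.1]
opening: -0.0
gripper_force: 14.9
```

Call:
step_arm:
  plan:
    - [[0, 0, 0], [0, 0.001, 0], 0]
    - [[0, 0, 0], [0, 0, 0], 0]

```text
time: 9.85
ee_pos: [0.5688, 0.1655, 0.0617]
eef_rot: [-3.137, 0.002, 3.043]
wrist_force: [-4.8, -11.8, 14.7]
opening: -0.0002
gripper_force: 16.6
```

The force along y rose to 12 N with no further motion, so the jaw is on the stop. Lifting straight up.

Call:
step_arm:
  plan:
    - [[0, 0, 0], [0, 0, -0.003], 0]
    - [[0, 0, 0], [0, 0, -0.004], 0]
    - [[0, 0, 0], [0, 0, -0.006], 0]
    - [[0, 0, 0], [0, 0, -0.012], 0]
    - [[0, 0, 0], [0, 0, -0.02], 0]
    - [[0, 0, 0], [0, 0, -0.03], 0]
    - [[0, 0, 0], [0, 0, -0.03], 0]
    - [[0, 0, 0], [0, 0, -0.03], 0]
    - [[0, 0, 0], [0, 0, 0], 0]
    - [[0, 0, 0], [0, 0, 0], 0]

```text
time: 10.85
ee_pos: [0.5682, 0.1682, 0.1953]
eef_rot: [-3.141, 0.002, 3.043]
wrist_force: [-0.4, 0.6, -1.4]
opening: 0.0002
gripper_force: 0.0
```

```bash
python3 look.py w3; python3 -c "
from station import grab_frame
import cv2
f=grab_frame('scene')
cv2.imwrite('pics/b2.png',cv2.resize(f['image'][130:270,205:345],None,fx=4,fy=4,interpolation=cv2.INTER_CUBIC))"
```

```text
[0.5682 0.1682 0.1953] [-0.38  0.59 -1.43] 10.85
tip a,b 0.1359 -0.0195
upright [(44, 288), (48, 322), (52, 359), (56, 377), (60, 385), (64, 402), (68, 426)]
post [(68, 198), (144, 75), (148, 240), (152, 228)]
cuprim [(68, 293), (144, 85), (148, 245), (152, 230)]
stop [(-88, 130), (-84, 59), (68, 107), (72, 63), (76, 63), (80, 59), (84, 65), (88, 62), (92, 42), (144, 29), (156, 83), (160, 195), (164, 187), (168, 187), (172, 170)]
```

View pics/w3.png

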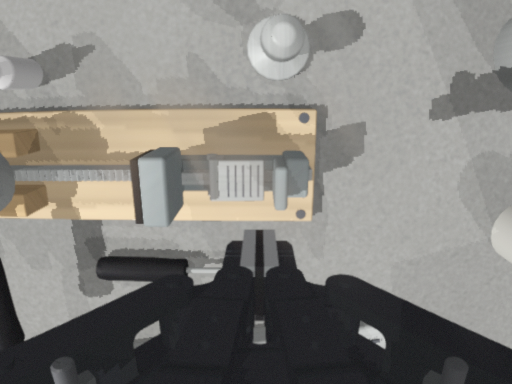

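View pics/b2.png

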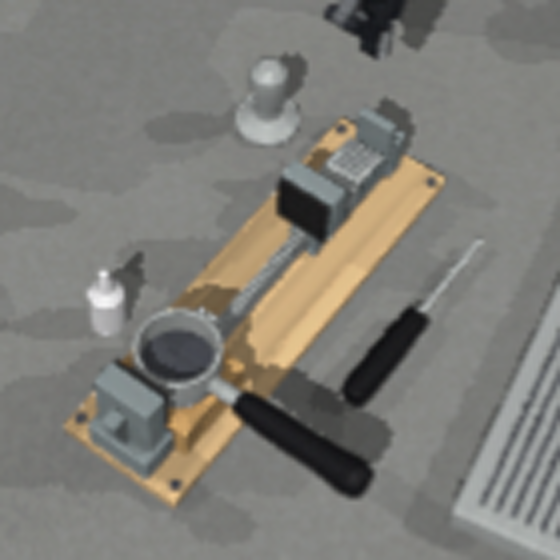

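The jaw now sits against the stop block: in the wrist view the post at (280,185) touches the stop at (296,173). The pad is up. The scene crop shows the portafilter standing on its rests at (178,350), the bystanders unmoved and the hand clear.

```bash
python3 -c "
from station import ctrl
print(ctrl.hand_in())"
```

```text
the job is handed in; nothing more can be done
None
```

The job is handed in, verdict not shown: the release pad was held down, the jaw pushed back to its stop, the portafilter left standing on its rests, nothing else touched, and the hand is clear.

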